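# Let the mosaic drum back on its ratchet

### The arm

A 7-joint arm with a two-finger parallel gripper is mounted at the origin on the work surface. World frame = base frame: x ahead of the robot, y to its left, z up, the work surface at z = 0. Lengths are in mm, angles in rad, forces in N, time in s.
With the tool pointing down it reaches from about 350 to 900 mm from the base axis. Payload 19.9 kg.
Tool frame: the origin (TCP) lies where the fingers leave the gripper's body, on its centre line; the fingertips stand 73 mm ahead of it and the grasp point (between the pads) lies 54 mm ahead of it; z points along the fingers, y is the line along which they close (so a half turn about z gives the same grasp; the last joint's range is limited). The gripper opens to 85 mm and grips with 20 to 120 N. Pads are 22 mm wide; open, the fingers measure 114 mm over their backs; the gripper's body (76 mm by 85 mm) begins 54 mm behind the grasp point. The pads swing forward as they close: fully open they stand 13 mm farther back than shut.
Start: joints at [1.242, 0.417, -0.01, 1.614, 0.005, 1.111, -0.053], TCP at [176.802, -599.458, 303.86] pointing down, gripper open.
Joint ranges: [-2.81, 2.81], [-0.39, 2.02], [-1.27, 1.25], [0.06, 2.57], [-1.19, 4.33], [0.19, 2], [-2.82, 2.82]. Speed limits (rad/s): [1.89, 1.89, 2.39, 2.39, 3.01, 3.01, 3.01].

### API

Orientations are given as [roll, pitch, yaw] about the fixed x, y, z axes, in that order (R = Rz(yaw) Ry(pitch) Rx(roll)).
In Python, from station import ctrl, viewer gives the robot as it stands.
- The arm moves only by the tool play_rows, never from a script. Its argument "increments" is a list of rows, each an object of numbers: "x", "y", "z": the shift along the tool's x, y, z in units of 25 mm (1.0 is 25 mm); "wx", "wy", "wz": the turn, a rotation vector about the tool's x, y, z in units of 5 degrees (1.0 is 5 degrees); "hand": the opening, from 0 (shut) to 1 (fully open). In form: [{"x": .., "y": .., "z": .., "wx": .., "wy": .., "wz": .., "hand": ..}, ...]. A call has 1 to 20 rows; each row is the pose to reach, as a shift and turn from the pose commanded when the call began, along the tool's axes at that moment; what a row does not reach only later rows make up. A row lasts 1/10 s, in which the tool goes at most 50 mm and 8.59 degrees, less where a joint would pass 70% of its speed; a pose out of reach is approached as far as the arm can. A call with a gripper value outside its range is refused whole. The fingers move at their own pace and stop on an object; "grip_force" is the grip in N (left out, the last holds). Time passes only in rows, so rows that repeat a pose let the fingers close. It gives the time, the measured TCP pose, the force, the opening and the grip force at its end, in the units of the state.
- ctrl.get_state(): the state, without advancing time (a new reading comes with each control period).
- viewer.get_image(name): name is "scene" or "top"; returns the picture (480x640x3 uint8, red, green, blue); there is no depth.
- viewer.camera_info(name): a dict with "K" (3x3 intrinsics, pixels), "cam_to_world" (4x4, takes a point from camera to world coordinates). Camera axes: x right, y down, z forward; pixel columns grow to the right and rows downward; lengths in mm; the calibration is good to about 2 mm. A picture is of the moment at which its call begins. camera_info takes no time and is no camera call.
- ctrl.sign_off(): hands the job in; it is judged then, once.
The state is a dict: "t": time; "joint_positions": joint angles; "qvel": joint speeds; "tau": joint torques, N m; "position": TCP position; "tcp_rot": TCP orientation; "force": force on the tool from outside, world axes, zero at the start; "moment": the same for the moment, N m; "finger_gap": finger opening in mm; "grip_force": force on a finger pad.
Only numpy, scipy, OpenCV 4.12 (cv2) and the standard library are available. Lean on these libraries where they do the work, as an engineer would, in place of code of your own. Each camera call takes 0.05 s, during which the arm holds its last target. There are 200 camera calls.

### The job

The half-clad mosaic drum on the turning stand is held by its ratchet. Press the red pawl's thumb pad gently down, only just onto its rubber buffer, so that the pawl comes clear and the drum's own weight turns it back; then let the pawl drop fully home in the tooth that stops the drum with the red line of its bare strip under the brass pointer, not letting it run past. Do not touch the drum or its wheels (the stones are fresh), and leave the trays, jar, tub, cup and tools where they are.

Things in the scene. Friction and masses are not known exactly. Their poses are not given: they have to be found in the camera images.
- stand: Green steel bench turning stand, clamped down. Base plate 310 x 400 mm, top at 18 mm; origin on the table under the spindle; x points away from the robot's side, y along the spindle to its left end, z up. Spindle axis level, 160 mm up. Outside the right pedestal, at y -155 mm, the steel ratchet wheel (20 teeth, crest radius 62 mm, 8 mm deep, 14 mm wide); black handwheel at y +165 mm.
- drum: Round piece being clad, on the spindle: 204 mm long, 180 mm across over the glass, 200 mm over thick stone, but for one bare white strip, 40 mm wide, with a red line along it. Both wheels turn with it and count as part of it. The heavy stone side always wants to turn it back, top towards the robot; stiff bearings keep it slow, 0.1 to 0.35 rad/s. Origin on the axis, mid-length.
- spindle (a joint): Angle of drum and ratchet wheel, rad: 0 with the red line under the pointer, growing as the drum turns back (top towards the robot's side). A tooth is 0.3142; the pawl first holds it 2, 3 or 4 teeth short (it may settle into its tooth in the first seconds). With the pawl home it stops only at whole teeth, 0 included. A pawl let down in between rides on a tooth's sloping back to the next stop.
- pawl: Red rocker pawl, 12 mm thick, in the plane of the ratchet wheel: its nose, beyond the pin, sits in the top of the wheel; its tail with the thumb pad reaches to the robot's side. Pressing the tail down lifts the nose; a spring drops it when let go. Origin on its pin, which lies along the stand's y at x -62, y -155, z 222 mm in the stand's frame.
- thumb_pad (a point): Centre of the top face of the red ribbed thumb pad, 32 x 30 x 6 mm, on the pawl's tail, 80 mm from the pin, about 231 mm above the table with the nose home, nothing above it. Pressed 7 to 9 mm (by where it is pressed) it frees the teeth; under 1 mm further it meets a stiff rubber buffer, about 30 N a mm. 4 to 9 N get the loaded pawl out and hold it; over 18 N bends it.
- nose (a point): Tip of the pawl's nose, the end in the ratchet teeth, 62 mm from the pin: 215 mm above the table with the nose fully home, clear of the tooth crests from 222 mm.
- line (a point): Point on the red line, at the drum's surface, 85 mm left of the drum's middle, straight below the pointer when the spindle is at 0. It starts on the side away from the robot.
- pointer (a point): Tip of the brass pointer fixed to the left pedestal, above the left end of the drum (268 mm above the table, right over the spindle axis).
- tray_blue: Bystander: clay-coloured plastic tray 150 x 210 x 32 mm of blue tiles. Origin under its centre.
- tray_warm: Bystander: clay-coloured plastic tray 150 x 210 x 32 mm of amber, red and green tiles. Origin under its centre.
- jar: Bystander: glass jar of tiles with brass lid, 84 mm across, 114 mm tall. Origin under its centre.
- hammer: Bystander: mosaic hammer with wooden handle, 260 mm long, lying. Origin under its middle.
- nippers: Bystander: wheeled tile nippers with blue handles, 160 mm long, lying on the front of the stand's base below the pawl. Origin under their middle.
- cup: Bystander: white cup, 64 mm across, 60 mm tall, on the front left of the stand's base. Origin under its centre.
- tub: Bystander: white adhesive tub with blue lid, 110 mm across, 102 mm tall. Origin under its centre.

How it is judged:
By the outcome, as a careful person would: the job done as asked, in the order asked, and still so for the second after the job is handed in, with the robot touching nothing.
It also fails if it takes over 40 s, if anything falls off the work surface, if the arm or the gripper's body presses on something with over 40 N, if the wrist force passes 120 N, or if a joint passes its speed limit or range.

## Working session

There is one attempt and no reset: what is moved stays moved. The work goes in short steps, Python scripts to look and compute and a tool call to move; the robot and the scene stay as the last step left them, time stands still between calls to the robot, and variables do not carry over. Pictures are saved under pics/ and viewed, at most 10 in all, crops included, and the job is handed in when it is done.

Besides the shell and the picture viewer there is one more tool, called after ">>>" in YAML: its name, and indented under it one key for each argument. play_rows: Moves the arm, as the interface text tells. Its arguments: {"type":"object","properties":{"increments":{"type":"array","items":{"type":"object","properties":{"x":{"type":"number"},"y":{"type":"number"},"z":{"type":"number"},"wx":{"type":"number"},"wy":{"type":"number"},"wz":{"type":"number"},"hand":{"type":"number"}}}},"grip_force":{"type":"number"}},"required":["increments"]}

```bash
mkdir -p pics; ls; python3 - <<'E'
from station import ctrl, viewer
import cv2,json
for n in("scene","top"):
    cv2.imwrite(f"pics/{n}0.png",viewer.get_image(n)[:,:,::-1])
    c=viewer.camera_info(n);print(n,c["K"],c["cam_to_world"])
print(ctrl.get_state())
E
```

```text
pics
scene [[622.45824148   0.         318.39568442]
 [  0.         622.45824148 238.91724749]
 [  0.           0.           1.        ]] [[-6.36194264e-01  6.33885761e-01 -4.39824625e-01  1.18269364e+03]
 [ 7.71517702e-01  5.25760340e-01 -3.58240841e-01  5.92356102e+02]
 [ 4.15857591e-03 -5.67243252e-01 -8.23539798e-01  1.42012333e+03]
 [ 0.00000000e+00  0.00000000e+00  0.00000000e+00  1.00000000e+00]]
top [[443.96132655   0.         320.36241138]
 [  0.         443.96132655 245.72146878]
 [  0.           0.           1.        ]] [[ 1.55916214e-03 -9.98326961e-01  5.78000713e-02  4.38062791e+02]
 [-9.99993304e-01 -1.36518153e-03  3.39539667e-03  3.47844692e+01]
 [-3.31080845e-03 -5.78049783e-02 -9.98322404e-01  1.52784729e+03]
 [ 0.00000000e+00  0.00000000e+00  0.00000000e+00  1.00000000e+00]]
{'t': 0.1, 'joint_positions': array([ 1.24247976,  0.41793961, -0.01029155,  1.61412026,  0.00467186,
        1.11071898, -0.05298756]), 'qvel': array([ 1.06791783e-03, -1.95675064e-03, -1.34020388e-03, -2.13001036e-03,
        8.10224817e-05,  1.03791013e-03,  1.74364901e-03]), 'tau': array([ 1.11150497e-03, -8.65817642e+01,  6.79718032e-01, -4.35630941e+01,
        1.91077462e-02,  4.98449561e-03, -8.73873978e-05]), 'position': array([ 176.74097263, -599.23851739,  303.30438346]), 'tcp_rot': array([-3.14043243e+00,  6.81438158e-05,  2.86814083e-01]), 'force': array([ 0.03447555, -0.60996023, -0.1309305 ]), 'moment': array([ 0.01778942, -0.02040143, -0.0583133 ]), 'grip_force': 0.0, 'finger_gap': 85.92604393723245}
```

View pics/scene0.png

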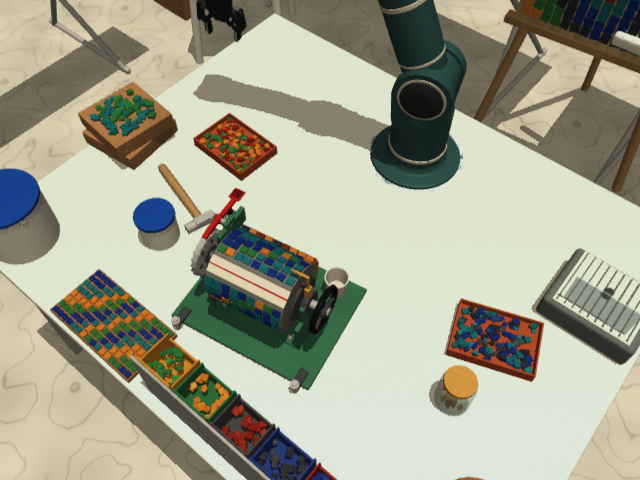

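View pics/top0.png

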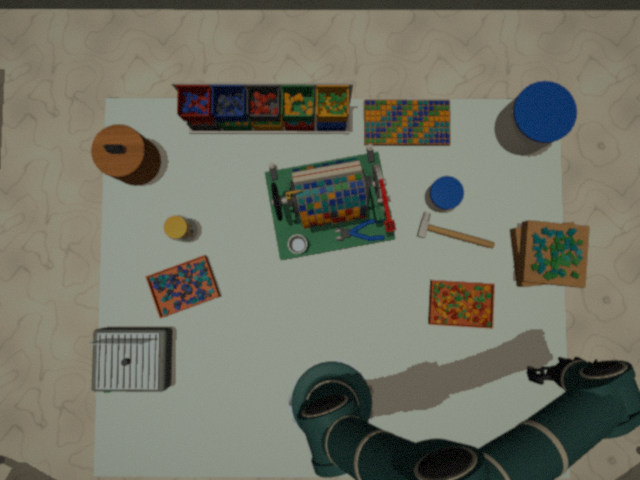

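The scene shows the stand with the red pad near (238,195); in the top view the pad is near (391,228). I'll enlarge both.

```bash
cat > h.py <<'E'
from station import ctrl, viewer
import numpy as np,cv2
def proj(n,P):
    c=viewer.camera_info(n);T=np.array(c["cam_to_world"]);K=np.array(c["K"])
    p=(np.atleast_2d(P)-T[:3,3])@T[:3,:3]@K.T
    return p[:,:2]/p[:,2:]
def unproj(n,u,v,z):
    c=viewer.camera_info(n);T=np.array(c["cam_to_world"]);K=np.array(c["K"])
    d=T[:3,:3]@np.linalg.solve(K,[u,v,1]);o=T[:3,3]
    return o+d*(z-o[2])/d[2]
def crop(src,dst,x,y,w,h,s):
    im=cv2.imread(src)[y:y+h,x:x+w]
    cv2.imwrite(dst,cv2.resize(im,None,fx=s,fy=s,interpolation=cv2.INTER_CUBIC))
E
python3 - <<'E'
from h import *
crop("pics/scene0.png","pics/sc1.png",160,180,220,165,3.6)
crop("pics/top0.png","pics/tc1.png",255,135,160,130,4.6)
E
```

```text
(no output)
```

View pics/sc1.png

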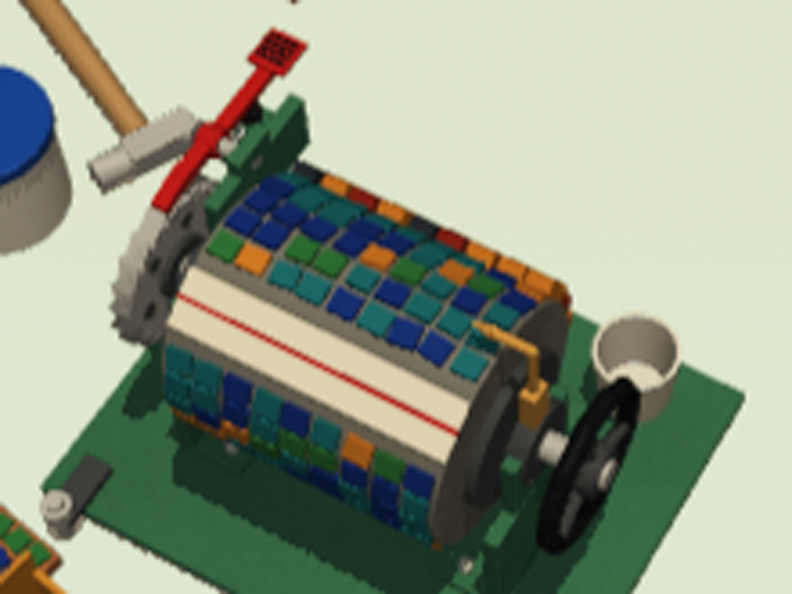

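View pics/tc1.png

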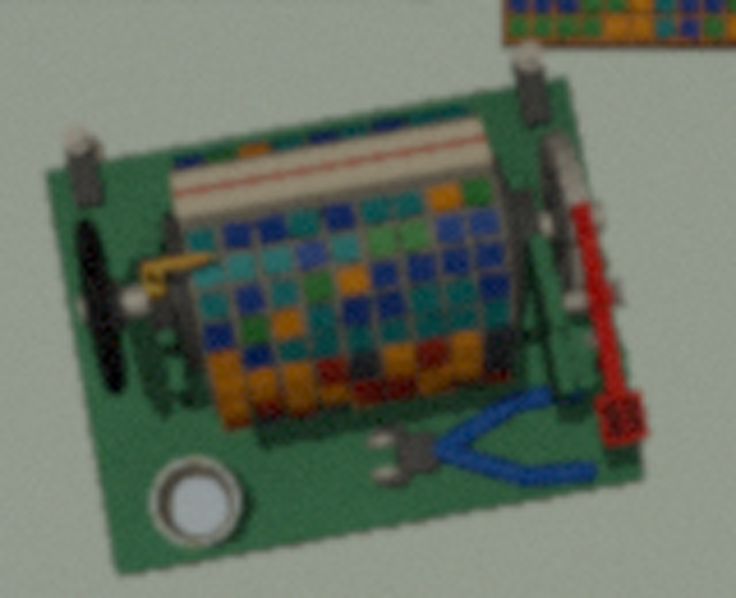

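The pad centre is at (390.0,225.9) in top and (236.9,194.2) in scene. The base corners, pointer tip and red line are also clear in the crops, so I'll fit the stand pose and spindle angle.

```bash
cat >> h.py <<'E'
S=lambda a,b:(160+a/3.6-.36,180+b/3.6-.36)
Tp=lambda a,b:(255+a/4.6-.4,135+b/4.6-.4)
E
python3 - <<'E'
from h import *
from scipy.optimize import least_squares
tc=np.array([Tp(*p) for p in[(48,175),(567,80),(641,478),(118,573)]])
loc=np.array([(155,200,18),(155,-200,18),(-155,-200,18),(-155,200,18)])
def W(p,L):
    c,s=np.cos(p[2]),np.sin(p[2]);return np.atleast_2d(L)@np.array([[c,s,0],[-s,c,0],[0,0,1]])+[p[0],p[1],0]
sc=np.array([S(745,397),S(43,487)]) 
f=lambda p:np.r_[(proj("top",W(p,loc))-tc).ravel()]
r=least_squares(f,[650,40,.1]);p=r.x;print(p,np.abs(r.fun).max())
print("center offset check base; scene corners",proj("scene",W(p,loc)),sc)
for n,q in(("top",Tp(621,418)),("scene",S(277,51))):
    print(n,"pad at 231:",unproj(n,*q,231))
pad=W(p,[-62-79.5,-155,231]);print("pad model",pad,proj("top",pad),proj("scene",pad),Tp(621,418),S(277,51))
# triangulate pad
g=least_squares(lambda X:np.r_[proj("top",X)[0]-Tp(621,418),proj("scene",X)[0]-S(277,51)],pad[0]);print("tri",g.x,g.fun)
pt=W(p,[0,85,268]);print("pointer",proj("top",pt),Tp(212,258),proj("scene",pt),S(476,326))
def lf(v):
    a,R=v;o=[]
    for n,e in(("top",(Tp(175,192),Tp(488,142))),("scene",(S(460,434),S(178,293)))):
        P=proj(n,W(p,[[-R*np.sin(a),102,160+R*np.cos(a)],[-R*np.sin(a),-102,160+R*np.cos(a)]]))
        o+=[P-np.array(e)]
    return np.ravel(o)
r=least_squares(lf,[-.9,82]);print("spindle",r.x,r.x[0]/.31416,r.fun.round(1))
print(ctrl.get_state()["t"])
E
```

```text
[6.64200289e+02 9.60528467e+00 1.80951769e-01] 1.2423216571775129
center offset check base; scene corners [[307.1529712  389.10469212]
 [169.34445863 314.68065143]
 [237.20272331 227.48772633]
 [366.44795051 288.90063348]] [[366.58444444 289.91777778]
 [171.58444444 314.91777778]]
top pad at 231: [ 572.90663901 -163.73274656  231.        ]
scene pad at 231: [ 571.94526563 -163.58081745  231.        ]
pad model [[ 552.90529246 -168.32918006  231.        ]] [[391.22069224 232.2694186 ]] [[240.56394617 188.1734617 ]] (389.6, 225.4695652173913) (236.58444444444444, 193.80666666666664)
tri [ 572.55279851 -163.2671643   231.8921056 ] [-0.11168201  0.08858106 -0.1178218  -0.01508562]
pointer [[301.51058085 197.57470194]] (300.68695652173915, 190.68695652173912) [[295.41861625 263.01535453]] (291.8622222222222, 270.19555555555553)
spindle [-0.79977174 98.52830743] -2.545746566964299 [-0.4  1.1 -0.6 -0.2 -1.2 -0.3 -0.2  0.1]
0.1
```

The base plate isn't centred on the spindle: the pad and pointer are both about 20 mm off in x. I'll refit with a free plate offset.

```bash
python3 - <<'E'
from h import *
from scipy.optimize import least_squares
tc=np.array([Tp(*p) for p in[(48,175),(567,80),(641,478),(118,573)]])
loc=np.array([(155,200,18),(155,-200,18),(-155,-200,18),(-155,200,18)])
def W(p,L):
    c,s=np.cos(p[2]),np.sin(p[2]);return np.atleast_2d(L)@np.array([[c,s,0],[-s,c,0],[0,0,1]])+[p[0],p[1],0]
def full(v):
    p=v[:3];a,R=v[5:]
    o=[proj("top",W(p,loc+[v[3],v[4],0]))-tc]
    for n,k,kp in(("top",Tp(621,418),Tp(212,258)),("scene",S(277,51),S(476,326))):
        o+=[proj(n,W(p,[-62-79.5,-155,231]))-k,proj(n,W(p,[0,85,268]))-kp]
    for n,e in(("top",(Tp(175,192),Tp(488,142))),("scene",(S(460,434),S(178,293)))):
        o+=[proj(n,W(p,[[-R*np.sin(a),102,160+R*np.cos(a)],[-R*np.sin(a),-102,160+R*np.cos(a)]]))-np.array(e)]
    return np.concatenate([x.ravel() for x in o])
r=least_squares(full,[670,10,.18,0,0,-.9,85],loss="soft_l1");v=r.x
print(v.round(3),v[5]/.31416,full(v).round(1))
print("pad",W(v[:3],[-141.5,-155,231]),"pin",W(v[:3],[-62,-155,222]))
E
```

```text
[ 6.83634e+02  1.39680e+01  1.80000e-01 -1.98640e+01 -9.59000e-01
 -6.33000e-01  8.60240e+01] -2.0147188546793826 [-0.9 -1.1  0.5 -0.9  1.2  0.8 -0.7  1.   0.   0.3 -0.7  0.1 -0.1 -0.
 -0.8 -0.2 -0.7  1.1 -0.8 -0.2 -1.  -0.3  0.   0.1]
pad [[ 572.15041872 -163.84884275  231.        ]] pin [[ 650.36750407 -149.624302    222.        ]]
```

The fit is good: pad at (572,-164,231), stand yaw 0.18, spindle at about -0.63, so 2 teeth short. I'll move above the pad with the fingers shut.

>>> play_rows:
  increments:
    - {"z":-0.8,"hand":0}
    - {"z":-1.6,"hand":0}
    - {"x":1,"y":-0.6,"z":-1.6,"hand":0}
    - {"x":2.5,"y":-1.5,"z":-1.6,"wz":0.2,"hand":0}
    - {"x":4,"y":-2.4,"z":-1.6,"wz":0.4,"hand":0}
    - {"x":5.5,"y":-3.3,"z":-1.6,"wz":0.6,"hand":0}
    - {"x":7,"y":-4.3,"z":-1.6,"wz":0.8,"hand":0}
    - {"x":8.5,"y":-5.2,"z":-1.6,"wz":1.0,"hand":0}
    - {"x":10,"y":-6.1,"z":-1.6,"wz":1.2,"hand":0}
    - {"x":11.5,"y":-7,"z":-1.6,"wz":1.2,"hand":0}
    - {"x":13,"y":-7.9,"z":-1.6,"wz":1.2,"hand":0}
    - {"x":14.5,"y":-8.8,"z":-1.6,"wz":1.2,"hand":0}
    - {"x":16,"y":-9.7,"z":-1.6,"wz":1.2,"hand":0}
    - {"x":17.4,"y":-10.6,"z":-1.6,"wz":1.2,"hand":0}
    - {"x":18.6,"y":-11.3,"z":-1.6,"wz":1.2,"hand":0}
    - {"x":19.5,"y":-11.85,"z":-1.6,"wz":1.2,"hand":0}
    - {"x":20.1,"y":-12.23,"z":-1.6,"wz":1.2,"hand":0}
    - {"x":20.1,"y":-12.23,"z":-1.6,"wz":1.2,"hand":0}
    - {"x":20.1,"y":-12.23,"z":-1.6,"wz":1.2,"hand":0}
    - {"x":20.1,"y":-12.23,"z":-1.6,"wz":1.2,"hand":0}

```text
$.increments[0]: bad value
```

>>> play_rows:
  increments:
    - {"x":0,"y":0,"z":-0.8,"wx":0,"wy":0,"wz":0,"hand":0}
    - {"x":0,"y":0,"z":-1.6,"wx":0,"wy":0,"wz":0,"hand":0}

```text
t: 0.3
position: [176.7, -599.2, 343.6]
tcp_rot: [-3.14, 0.0, 0.287]
force: [-0.9, -1.2, 0.7]
finger_gap: 58.7
grip_force: 0.0
```

All keys are required in each row.

>>> play_rows:
  increments:
    - {"x":1,"y":-0.6,"z":0,"wx":0,"wy":0,"wz":0,"hand":0}
    - {"x":2.5,"y":-1.5,"z":0,"wx":0,"wy":0,"wz":0.2,"hand":0}
    - {"x":4,"y":-2.4,"z":0,"wx":0,"wy":0,"wz":0.4,"hand":0}
    - {"x":5.5,"y":-3.3,"z":0,"wx":0,"wy":0,"wz":0.6,"hand":0}
    - {"x":7,"y":-4.3,"z":0,"wx":0,"wy":0,"wz":0.8,"hand":0}
    - {"x":8.5,"y":-5.2,"z":0,"wx":0,"wy":0,"wz":1,"hand":0}
    - {"x":10,"y":-6.1,"z":0,"wx":0,"wy":0,"wz":1.2,"hand":0}
    - {"x":11.5,"y":-7,"z":0,"wx":0,"wy":0,"wz":1.2,"hand":0}
    - {"x":13,"y":-7.9,"z":0,"wx":0,"wy":0,"wz":1.2,"hand":0}
    - {"x":14.5,"y":-8.8,"z":0,"wx":0,"wy":0,"wz":1.2,"hand":0}
    - {"x":16,"y":-9.7,"z":0,"wx":0,"wy":0,"wz":1.2,"hand":0}
    - {"x":17.4,"y":-10.6,"z":0,"wx":0,"wy":0,"wz":1.2,"hand":0}
    - {"x":18.6,"y":-11.3,"z":0,"wx":0,"wy":0,"wz":1.2,"hand":0}
    - {"x":19.5,"y":-11.85,"z":0,"wx":0,"wy":0,"wz":1.2,"hand":0}
    - {"x":20.1,"y":-12.23,"z":0,"wx":0,"wy":0,"wz":1.2,"hand":0}
    - {"x":20.1,"y":-12.23,"z":0,"wx":0,"wy":0,"wz":1.2,"hand":0}
    - {"x":20.1,"y":-12.23,"z":0,"wx":0,"wy":0,"wz":1.2,"hand":0}
    - {"x":20.1,"y":-12.23,"z":0,"wx":0,"wy":0,"wz":1.2,"hand":0}

```text
t: 2.1
position: [571.7, -165.0, 343.7]
tcp_rot: [3.141, 0.001, 0.181]
force: [-0.9, -0.7, 0.3]
finger_gap: 0.1
grip_force: 0.0
```

```bash
python3 - <<'E'
from h import *
for n in("scene","top"): cv2.imwrite(f"pics/{n}1.png",viewer.get_image(n)[:,:,::-1])
a=cv2.imread("pics/scene1.png")[150:330,160:360];b=cv2.imread("pics/top1.png")[140:260,250:430]
a=cv2.resize(a,(400,360),interpolation=2);b=cv2.resize(b,(400,267),interpolation=2)
b=cv2.copyMakeBorder(b,0,93,0,0,0);cv2.imwrite("pics/c2.png",np.hstack([a,b]))
s=ctrl.get_state();print(s["t"],s["position"],s["tcp_rot"],s["force"],s["finger_gap"],s["joint_positions"])
E
```

```text
2.2 [ 571.79017204 -164.96355685  343.90438874] [3.14137326e+00 2.48370265e-04 1.80721820e-01] [-0.6285712   0.3302545  -0.70943205] -0.10818991770430662 [ 0.46606214  0.34514046 -0.30253898  1.63678694  0.10971689  1.17649877
 -1.25200145]
```

View pics/c2.png

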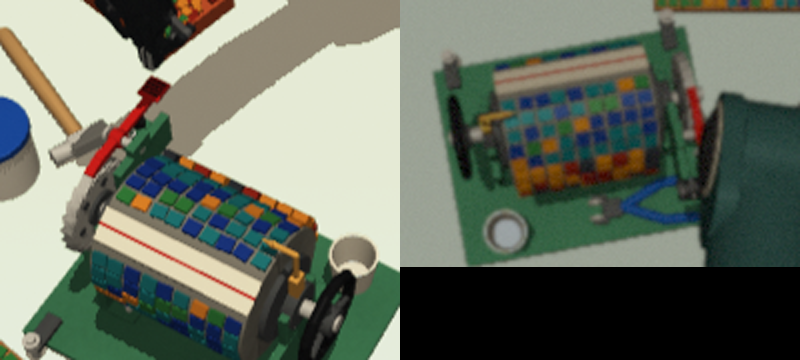

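The fingertips are right over the pad and the line hasn't moved. I'll make a line-angle tracker, then descend close.

```bash
cat >> h.py <<'E'
POSE=(683.63,13.97,.18);R=86.
def angle(im,n="scene"):
    y,A=np.linspace(-85,80,60),np.arange(-1.4,.75,.005)
    im=cv2.GaussianBlur(im.astype(np.float32),(0,0),.7)
    red=im[:,:,0]-np.maximum(im[:,:,1],im[:,:,2])
    brt=im.min(2); sc=[]
    c,s=np.cos(POSE[2]),np.sin(POSE[2])
    def samp(ch,a):
        X=np.c_[np.full(60,-R*np.sin(a)),y,np.full(60,160+R*np.cos(a))]
        p=proj(n,X@np.array([[c,s,0],[-s,c,0],[0,0,1]])+[POSE[0],POSE[1],0]).astype(np.float32)
        return cv2.remap(ch,p[:,:1],p[:,1:],1).ravel()
    for a in A:
        sc.append(np.median(samp(red,a))*.5+np.median(np.minimum(samp(brt,a+.12),samp(brt,a-.12)))*.5)
    i=int(np.argmax(sc));return A[i],sc[i]
E
python3 - <<'E'
from h import *
for f in("scene0","scene1","top0","top1"): print(f,angle(cv2.imread(f"pics/{f}.png")[:,:,::-1],f[:-1]))
E
```

```text
scene0 (np.float64(-0.6400000000000161), np.float32(128.72792))
scene1 (np.float64(-0.6200000000000165), np.float32(133.36337))Traceback (most recent call last):
  File "<stdin>", line 2, in <module>
  File "h.py", line 28, in angle
    sc.append(np.median(samp(red,a))*.5+np.median(np.minimum(samp(brt,a+.12),samp(brt,a-.12)))*.5)
                        ~~~~^^^^^^^
  File "h.py", line 25, in samp
    p=proj(n,X@np.array([[c,s,0],[-s,c,0],[0,0,1]])+[POSE[0],POSE[1],0]).astype(np.float32)
      ~~~~^^^^^^^^^^^^^^^^^^^^^^^^^^^^^^^^^^^^^^^^^^^^^^^^^^^^^^^^^^^^^^
  File "h.py", line 4, in proj
    c=viewer.camera_info(n);T=np.array(c["cam_to_world"]);K=np.array(c["K"])
ValueError: time passes only in moves, steps and waits
```

>>> play_rows:
  increments:
    - {"x":0,"y":0,"z":0.5,"wx":0,"wy":0,"wz":0,"hand":0}
    - {"x":0,"y":0,"z":1,"wx":0,"wy":0,"wz":0,"hand":0}
    - {"x":0,"y":0,"z":1.3,"wx":0,"wy":0,"wz":0,"hand":0}
    - {"x":0,"y":0,"z":1.44,"wx":0,"wy":0,"wz":0,"hand":0}
    - {"x":0,"y":0,"z":1.44,"wx":0,"wy":0,"wz":0,"hand":0}

```text
t: 2.7
position: [572.1, -164.0, 307.1]
tcp_rot: [-3.141, 0.001, 0.182]
force: [0.2, -0.7, 0.8]
finger_gap: -0.0
grip_force: 0.0
```

The angle reads about -0.62, confirming 2 teeth. Now I'll feel for contact.

```bash
python3 - <<'E'
import re
s=open("h.py").read()
s=s.replace('c=viewer.camera_info(n);T=np.array(c["cam_to_world"]);K=np.array(c["K"])','T,K=cam(n)')
s=s.replace('def proj','''import functools
@functools.cache
def cam(n):
    c=viewer.camera_info(n);return np.array(c["cam_to_world"]),np.array(c["K"])
def proj''',1)
s+='''
def look(tag):
    im=viewer.get_image("scene");cv2.imwrite(f"pics/{tag}.png",im[:,:,::-1]);s=ctrl.get_state()
    print("ang",angle(im),"t",s["t"],"z",s["position"][2].round(2),"F",s["force"].round(1))
'''
open("h.py","w").write(s)
E
python3 -c "
from h import *
look('l0')"
```

```text
ang (np.float64(-0.6200000000000165), np.float32(134.23822)) t 2.75 z 307.73 F [-0.5 -0.5 -0.4]
```

>>> play_rows:
  increments:
    - {"x":0,"y":0,"z":0.06,"wx":0,"wy":0,"wz":0,"hand":0}
    - {"x":0,"y":0,"z":0.12,"wx":0,"wy":0,"wz":0,"hand":0}
    - {"x":0,"y":0,"z":0.16,"wx":0,"wy":0,"wz":0,"hand":0}
    - {"x":0,"y":0,"z":0.2,"wx":0,"wy":0,"wz":0,"hand":0}
    - {"x":0,"y":0,"z":0.2,"wx":0,"wy":0,"wz":0,"hand":0}

```text
t: 3.25
position: [572.3, -164.1, 303.1]
tcp_rot: [3.141, -0.0, 0.182]
force: [-1.5, -0.5, 3.9]
finger_gap: -0.2
grip_force: 1.9
```

>>> play_rows:
  increments:
    - {"x":0,"y":0,"z":0.04,"wx":0,"wy":0,"wz":0,"hand":0}
    - {"x":0,"y":0,"z":0.08,"wx":0,"wy":0,"wz":0,"hand":0}
    - {"x":0,"y":0,"z":0.12,"wx":0,"wy":0,"wz":0,"hand":0}
    - {"x":0,"y":0,"z":0.16,"wx":0,"wy":0,"wz":0,"hand":0}
    - {"x":0,"y":0,"z":0.16,"wx":0,"wy":0,"wz":0,"hand":0}

```text
t: 3.75
position: [572.1, -164.1, 298.9]
tcp_rot: [-3.142, 0.0, 0.182]
force: [-3.4, -1.0, 3.5]
finger_gap: -0.0
grip_force: 2.3
```

```bash
python3 -c "
from h import *
look('l1')"
```

```text
ang (np.float64(-0.6200000000000165), np.float32(135.8439)) t 3.8 z 298.94 F [-4.2 -1.2  3.7]
```

>>> play_rows:
  increments:
    - {"x":0,"y":0,"z":0.04,"wx":0,"wy":0,"wz":0,"hand":0}
    - {"x":0,"y":0,"z":0.08,"wx":0,"wy":0,"wz":0,"hand":0}
    - {"x":0,"y":0,"z":0.08,"wx":0,"wy":0,"wz":0,"hand":0}

```text
t: 4.1
position: [572.1, -164.1, 296.8]
tcp_rot: [-3.142, 0.001, 0.182]
force: [-2.9, -0.7, 4.1]
finger_gap: 0.2
grip_force: 2.1
```

```bash
python3 -c "
from h import *
look('l2')"
```

```text
ang (np.float64(-0.6150000000000166), np.float32(133.97006)) t 4.15 z 296.85 F [-3.4 -0.   4.2]
```

>>> play_rows:
  increments:
    - {"x":0,"y":0,"z":0.03,"wx":0,"wy":0,"wz":0,"hand":0}
    - {"x":0,"y":0,"z":0.03,"wx":0,"wy":0,"wz":0,"hand":0}

```text
t: 4.35
position: [572.2, -164.1, 296.1]
tcp_rot: [-3.142, 0.0, 0.182]
force: [-4.1, -0.6, 4.4]
finger_gap: 0.3
grip_force: 2.5
```

```bash
python3 -c "
from h import *
look('l3')"
```

```text
ang (np.float64(-0.5700000000000176), np.float32(135.71667)) t 4.4 z 296.11 F [-4.8 -0.6  4.2]
```

>>> play_rows:
  increments:
    - {"x":0,"y":0,"z":0.02,"wx":0,"wy":0,"wz":0,"hand":0}

```text
t: 4.5
position: [572.2, -164.1, 295.7]
tcp_rot: [-3.142, 0.0, 0.182]
force: [-4.5, 0.2, 4.6]
finger_gap: 0.3
grip_force: 2.6
```

```bash
python3 -c "
from h import *
look('l4')"
```

```text
ang (np.float64(-0.5200000000000187), np.float32(139.60431)) t 4.55 z 295.53 F [-4.1 -0.8  4.3]
```

>>> play_rows:
  increments:
    - {"x":0,"y":0,"z":0.015,"wx":0,"wy":0,"wz":0,"hand":0}

```text
t: 4.65
position: [572.3, -164.1, 295.3]
tcp_rot: [-3.142, 0.0, 0.182]
force: [-5.6, -0.4, 7.6]
finger_gap: 0.0
grip_force: 4.7
```

```bash
python3 -c "
from h import *
look('l5')"
```

```text
ang (np.float64(-0.47000000000001974), np.float32(139.1485)) t 4.7 z 295.31 F [-6.7 -0.7  7.9]
```

The force has risen to 7.8 N, so the pad is just on the buffer. I'll hold while the drum turns at about 0.33 rad/s.

>>> play_rows:
  increments:
    - {"x":0,"y":0,"z":0,"wx":0,"wy":0,"wz":0,"hand":0}
    - {"x":0,"y":0,"z":0,"wx":0,"wy":0,"wz":0,"hand":0}
    - {"x":0,"y":0,"z":0,"wx":0,"wy":0,"wz":0,"hand":0}
    - {"x":0,"y":0,"z":0,"wx":0,"wy":0,"wz":0,"hand":0}
    - {"x":0,"y":0,"z":0,"wx":0,"wy":0,"wz":0,"hand":0}
    - {"x":0,"y":0,"z":0,"wx":0,"wy":0,"wz":0,"hand":0}

```text
t: 5.3
position: [572.2, -164.1, 295.3]
tcp_rot: [3.142, 0.0, 0.182]
force: [-6.1, -1.0, 6.5]
finger_gap: -0.4
grip_force: 3.5
```

```bash
python3 -c "
from h import *
look('l6')"
```

```text
ang (np.float64(-0.2650000000000241), np.float32(141.01773)) t 5.35 z 295.36 F [-4.4 -1.1  6.7]
```

>>> play_rows:
  increments:
    - {"x":0,"y":0,"z":0,"wx":0,"wy":0,"wz":0,"hand":0}
    - {"x":0,"y":0,"z":0,"wx":0,"wy":0,"wz":0,"hand":0}
    - {"x":0,"y":0,"z":-0.6,"wx":0,"wy":0,"wz":0,"hand":0}
    - {"x":0,"y":0,"z":-1.4,"wx":0,"wy":0,"wz":0,"hand":0}
    - {"x":0,"y":0,"z":-2,"wx":0,"wy":0,"wz":0,"hand":0}
    - {"x":0,"y":0,"z":-2,"wx":0,"wy":0,"wz":0,"hand":0}
    - {"x":0,"y":0,"z":-2,"wx":0,"wy":0,"wz":0,"hand":0}
    - {"x":0,"y":0,"z":-2,"wx":0,"wy":0,"wz":0,"hand":0}
    - {"x":0,"y":0,"z":-2,"wx":0,"wy":0,"wz":0,"hand":0}
    - {"x":0,"y":0,"z":-2,"wx":0,"wy":0,"wz":0,"hand":0}
    - {"x":0,"y":0,"z":-2,"wx":0,"wy":0,"wz":0,"hand":0}
    - {"x":0,"y":0,"z":-2,"wx":0,"wy":0,"wz":0,"hand":0}
    - {"x":0,"y":0,"z":-2,"wx":0,"wy":0,"wz":0,"hand":0}
    - {"x":0,"y":0,"z":-2,"wx":0,"wy":0,"wz":0,"hand":0}
    - {"x":0,"y":0,"z":-2,"wx":0,"wy":0,"wz":0,"hand":0}

```text
t: 6.85
position: [572.3, -164.1, 345.2]
tcp_rot: [-3.142, 0.0, 0.182]
force: [-0.0, 0.3, 0.5]
finger_gap: -0.6
grip_force: 0.0
```

```bash
python3 -c "
from h import *
look('l7')
crop('pics/l7.png','pics/l7c.png',160,160,220,165,3.6)"
```

```text
ang (np.float64(0.01999999999996982), np.float32(136.1991)) t 6.9 z 345.27 F [0.5 0.7 0.2]
```

View pics/l7c.png

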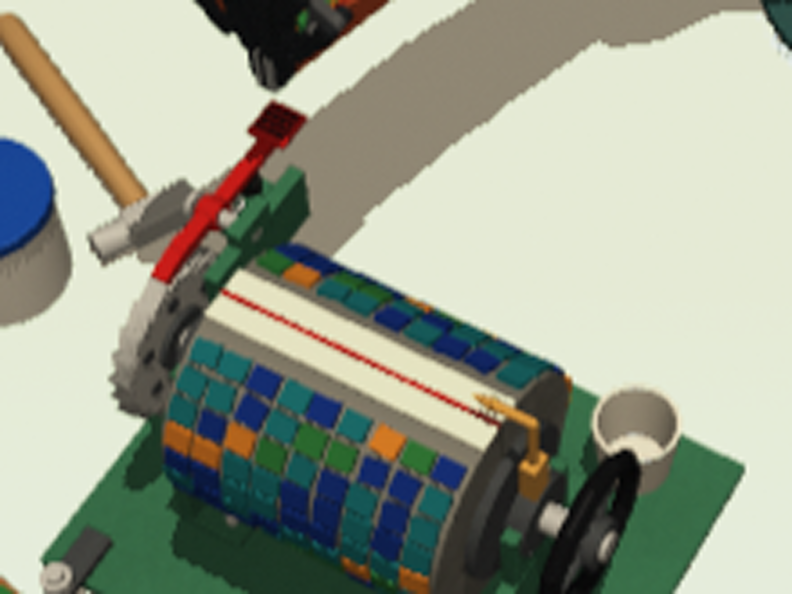

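The red line is under the pointer. The pad is at crop (277,122), the same spot as its home position before the press. I'll wait a second to confirm it's stable, then hand in.

>>> play_rows:
  increments:
    - {"x":0,"y":0,"z":-1,"wx":0,"wy":0,"wz":0,"hand":0}
    - {"x":0,"y":0,"z":-2,"wx":0,"wy":0,"wz":0,"hand":0}
    - {"x":0,"y":0,"z":-2,"wx":0,"wy":0,"wz":0,"hand":0}
    - {"x":0,"y":0,"z":-2,"wx":0,"wy":0,"wz":0,"hand":0}
    - {"x":0,"y":0,"z":-2,"wx":0,"wy":0,"wz":0,"hand":0}
    - {"x":0,"y":0,"z":-2,"wx":0,"wy":0,"wz":0,"hand":0}
    - {"x":0,"y":0,"z":-2,"wx":0,"wy":0,"wz":0,"hand":0}
    - {"x":0,"y":0,"z":-2,"wx":0,"wy":0,"wz":0,"hand":0}
    - {"x":0,"y":0,"z":-2,"wx":0,"wy":0,"wz":0,"hand":0}
    - {"x":0,"y":0,"z":-2,"wx":0,"wy":0,"wz":0,"hand":0}

```text
t: 7.9
position: [572.3, -164.1, 395.2]
tcp_rot: [-3.141, 0.0, 0.182]
force: [0.0, -0.7, 0.1]
finger_gap: 0.2
grip_force: 0.0
```

```bash
python3 -c "
from h import *
look('l8')
a,_=angle(cv2.imread('pics/l8.png')[:,:,::-1])
if abs(a)<.05: print(ctrl.sign_off())"
```

```text
ang (np.float64(0.01999999999996982), np.float32(135.21284)) t 7.95 z 395.19 F [ 0.3  0.9 -0.6]
the job is handed in; nothing more can be done
None
```

The drum turned back two teeth and stopped with the red line under the pointer and the pawl home. I pressed the pad just onto its buffer (about 8 N), the arm touched nothing else, and the job was handed in at about 8 s.

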